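Set the compressed-air valve to half open

ROBOT

A 6-joint arm with a two-finger parallel gripper is mounted at the origin on the work surface. World frame = base frame: x ahead of the robot, y to its left, z up, the work surface at z = 0. Lengths are in mm, angles in rad, forces in N, time in s.
With the tool pointing down it reaches from about 350 to 775 mm from the base axis. Payload 7.3 kg.
Tool frame: the origin (TCP) lies at the very end of the fingers, on their centre line; the grasp point (between the pads) lies 19 mm behind it; x points along the fingers, y is the direction in which the jaws open and shut, and the axes are right-handed (so a half turn about x gives the same grasp; the last joint's range is limited). The gripper opens to 92 mm and grips with 3 to 60 N. Pads are 19 mm wide; open, the fingers measure 130 mm over their backs; the gripper's body (75 mm by 190 mm) begins 47 mm behind the grasp point.
Start: joints at [-1.478, 0.342, 1.524, -0, 1.275, -0.146], TCP at [124.203, -510.116, 226.741] pointing down, gripper open.
Joint ranges: [-2.53, 2.53], [-0.77, 2.02], [0.04, 2.7], [-1, 4.14], [0.28, 2.66], [-3.11, 3.11]. Speed limits (rad/s): [2.57, 2.57, 3.14, 3.14, 3.14, 3.14].

INTERFACE

Orientations are given as [roll, pitch, yaw] about the fixed x, y, z axes, in that order (R = Rz(yaw) Ry(pitch) Rx(roll)).
In Python, from plant import sensors, capture, bot gives the robot as it stands.
- The arm moves only by the shell command python3 -m crank 'ROWS' [OPENING]. ROWS is JSON, a list of rows, each an object of numbers: "dx", "dy", "dz": the shift along the tool's x, y, z in cm; "spin": the turn about the tool's x in rad. A call has 1 to 20 rows; each row is the pose to reach, as a shift and turn from the pose commanded when the call began, along the tool's axes at that moment; what a row does not reach only later rows make up. A row lasts 1/12 s, in which the tool goes at most 41.7 mm and 7.16 degrees, less where a joint would pass 70% of its speed; a pose out of reach is approached as far as the arm can. A call with a gripper value outside its range is refused whole. OPENING is the opening in per cent of the stroke, from 0 (shut) to 100 (fully open), set as the call begins (- or left out, the last holds). The fingers move at their own pace and stop on an object; the grip force is fixed at half the most. Time passes only in rows, so rows that repeat a pose let the fingers close. It gives the time, the measured TCP pose, the force and the opening at its end, in the units of the state.
- sensors.get_obs(): the state, without advancing time (a new reading comes with each control period).
- capture(name): name is "side" or "top"; returns a dict with "frame" (384x512x3 uint8, blue, green, red), "vfov" (degrees; the focal length in pixels is half the picture's height over the tangent of half this angle, whatever the lens; pixels are square), "cx", "cy" (the principal point, pixels), "k1" (the pictures are not rectified: a ray, as slopes to the right and down, at radius r is drawn at 1 + k1 r^2 times it, then the intrinsics apply), "view" (4x4, takes a point from world to camera coordinates). Camera axes: x right, y down, z forward; pixel columns grow to the right and rows downward; lengths in mm; the calibration is good to about 2 mm. A picture is of the moment at which its call begins. There is no depth.
- bot.close_job(): hands the job in, once; it reports no verdict.
The state is a dict: "time": time; "joint_positions": joint angles; "dq": joint speeds; "tau": joint torques, N m; "tool_pos": TCP position; "tcp_rot": TCP orientation; "contact_force": force on the tool from outside, world axes, zero at the start; "moment": the same for the moment, N m; "grip_width": finger opening in mm.
Only numpy, scipy, OpenCV 4.12 (cv2) and the standard library are available. Lean on these libraries where they do the work, as an engineer would, in place of code of your own. Each camera call takes 0.05 s, during which the arm holds its last target.

TASK

Two brass ball valves for the compressed air stand on the garage shelf. Turn the one with the short T-shaped bar handle to half open, its bar at 45 degrees, midway between straight across the pipe (shut) and in line with the pipe (open), then let go of it. Leave the other valve's long lever and the lamp holder with the bulb where they are.

Things in the scene. Friction and masses are not known exactly. Their poses are not given: they have to be found in the camera images.
- t_handle (a joint): opening angle of the T-handled valve, rad: 0 = shut (bar square across the pipe), 1.571 = fully open (bar in line with the pipe), a stop at each end; 0.785 is half open. Grows as the bar turns counterclockwise seen from above. Turns stiffly (about 0.15 N m) and stays where it is left. Starts between shut and 20 degrees open.
- t_grip (a point): middle of the T handle, on its turning axis, 92 mm above the shelf: a level steel bar 60 mm long (this point's x axis), 12 mm thick (y), 24 mm tall (80 to 104 mm up), centred on an upright stem and turning with it. Below it: a 12 mm thick stem down to 66 mm, then the brass valve body, 42 mm thick, on a pipe 24 mm thick, 180 mm long, at 40 mm height, fixed to the shelf.
- lever_tip (a point): near the free end of the other valve's handle: a single flat steel lever 18 mm wide and 6 mm thick that reaches 100 mm to one side of its stem, 82 mm above the shelf; this point is on the lever 95 mm from the stem. That valve has the same brass body and plate. To be left alone (it may not shift by 20 mm).
- bulb_mid (a point): middle of the frosted bulb, 80 mm above the shelf; the bulb, 60 mm across, stands upright in a loose white ceramic lamp holder 80 mm across, 112 mm tall in all. To be left alone (it may not shift by 30 mm).

How it is judged:
By the outcome, as a careful person would: the job done as asked, in the order asked, and still so for the second after the job is handed in, with the robot touching nothing.
It also fails if it takes over 29 s, if anything falls off the work surface, if the arm or the gripper's body presses on something with over 40 N, if the wrist force passes 120 N, or if a joint passes its speed limit or range.

## Working session

There is one attempt and no reset: what is moved stays moved. The work goes in short steps, Python scripts to look and compute and a shell command to move; the robot and the scene stay as the last step left them, time stands still between calls to the robot, and variables do not carry over. Pictures are saved under pics/ and viewed, and the job is handed in when it is done.

```bash
ls; mkdir -p pics
python3 - <<'E'
from plant import sensors, capture, bot
import cv2,numpy as np
o=sensors.get_obs()
for k,v in o.items(): print(k,np.round(v,3))
for n in("side","top"):
    c=capture(n); cv2.imwrite(f"pics/{n}0.png",c["frame"]); print(n,c["vfov"],c["cx"],c["cy"],c["k1"],np.round(c["view"],3).tolist())
E
```

```text
pics
time 0.0
joint_positions [-1.478  0.343  1.525 -0.     1.275 -0.146]
dq [-0.001  0.002 -0.002 -0.001 -0.     0.001]
tau [ 3.0000e-03 -4.3124e+01 -2.4422e+01  7.2000e-02  5.6000e-02 -0.0000e+00]
tool_pos [ 124.163 -509.68   226.058]
tcp_rot [-1.716  1.569  1.664]
contact_force [ 0.538 -0.172  0.07 ]
moment [-0.021 -0.017  0.038]
grip_width 91.691
side 49.40804159197756 257.8847660881249 186.60459933314368 -0.007198884317065361 [[0.996, -0.091, -0.019, -623.24], [-0.08, -0.733, -0.676, 117.702], [0.048, 0.674, -0.737, 752.85], [0.0, 0.0, 0.0, 1.0]]
top 48.96480369475543 256.6073328467311 192.49048569388296 -0.1022736239693615 [[0.0, -1.0, 0.012, -21.811], [-0.994, -0.001, -0.112, 656.427], [0.112, -0.012, -0.994, 885.004], [0.0, 0.0, 0.0, 1.0]]
```

View pics/side0.png

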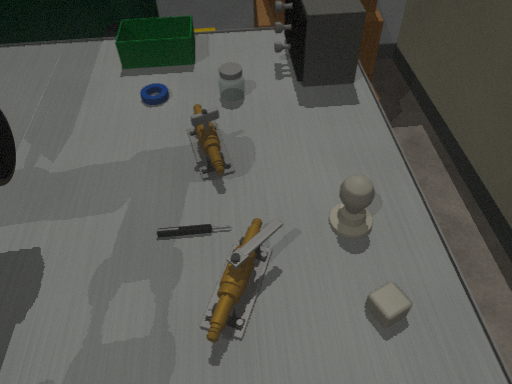

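View pics/top0.png

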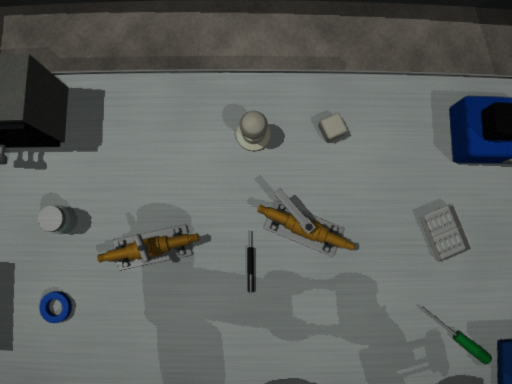

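Run:
```python
import cv2,numpy as np
a=cv2.imread("pics/side0.png")[90:190,165:255]; b=cv2.imread("pics/top0.png")[215:280,90:215]
cv2.imwrite("pics/a.png",cv2.resize(np.clip(a*1.6,0,255).astype(np.uint8),None,fx=6,fy=6,interpolation=2)); cv2.imwrite("pics/b.png",cv2.resize(np.clip(b*1.6,0,255).astype(np.uint8),None,fx=6,fy=6,interpolation=2))
```

```text
(no output)
```

View pics/a.png

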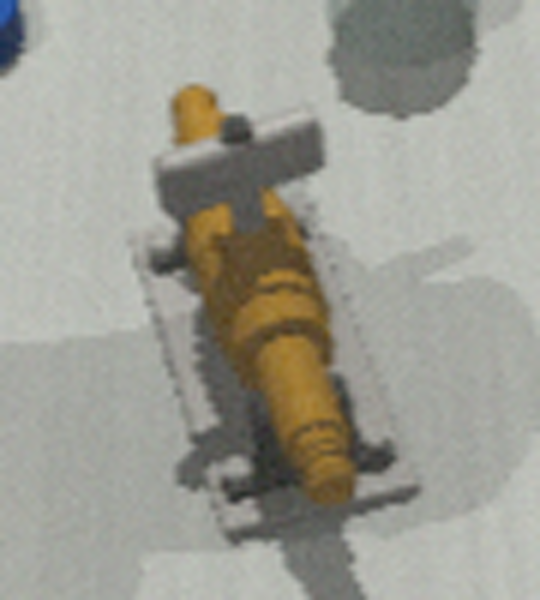

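View pics/b.png

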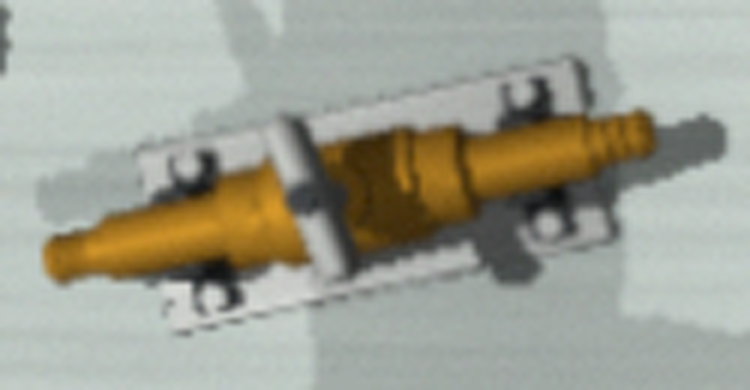

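The T valve is at around (143,246) in the top view and (205,118) in the side view. Its bar lies nearly across the pipe. Next I measure both axes.

```bash
cat > h.py <<'E'
import cv2,numpy as np
from plant import sensors,capture,bot
def K(c):
    f=192/np.tan(np.radians(c["vfov"]/2)); return np.array([[f,0,c["cx"]],[0,f,c["cy"]],[0,0,1.]])
def onplane(c,px,z):
    n=cv2.undistortPoints(np.array(px,float).reshape(-1,1,2),K(c),np.array([c["k1"],0,0,0,0.])).reshape(-1,2)
    V=np.array(c["view"]);R,t=V[:3,:3],V[:3,3];o=-R.T@t
    d=np.c_[n,np.ones(len(n))]@R
    return o+d*((z-o[2])/d[:,2])[:,None]
def ori(c,x0,x1,y0,y1):
    h=cv2.cvtColor(c["frame"],cv2.COLOR_BGR2HSV); m=cv2.inRange(h,(8,130,60),(25,255,255)); M=np.zeros_like(m);M[y0:y1,x0:x1]=m[y0:y1,x0:x1];return M
E
python3 - <<'E'
from h import *
t=capture("top");s=capture("side")
m=ori(t,90,215,215,280); ys,xs=np.nonzero(m)
# pipe: use columns outside the body
P=onplane(t,np.c_[xs,ys],40); 
vx=cv2.fitLine(P[:,:2].astype(np.float32),2,0,.01,.01).ravel(); print("fit all",vx,np.degrees(np.arctan2(vx[1],vx[0])))
q=[]
for x in list(range(100,112))+list(range(175,196)):
    r=ys[xs==x]
    if len(r): q.append((x,(r.min()+r.max())/2))
Q=onplane(t,q,40);v=cv2.fitLine(Q[:,:2].astype(np.float32),2,0,.01,.01).ravel();print("pipe",v,np.degrees(np.arctan2(v[1],v[0])))
d=Q[:,:2]; u=v[:2]; pr=(P[:,:2]-v[2:])@u; print("extent",pr.min(),pr.max(),"centre",v[2:]+u*(pr.min()+pr.max())/2)
f=lambda a:[90+(a[0]+.5)/6-.5,215+(a[1]+.5)/6-.5]
g=lambda a:[165+(a[0]+.5)/6-.5,90+(a[1]+.5)/6-.5]
B=onplane(t,[f((288,118)),f((340,273)),f((305,198))],104);print(B, np.linalg.norm(B[0]-B[1]),np.degrees(np.arctan2(*(B[0]-B[1])[[1,0]])))
S=onplane(s,[g((157,162)),g((318,120)),g((235,128))],104);print(S,np.linalg.norm(S[0]-S[1]),np.degrees(np.arctan2(*(S[0]-S[1])[[1,0]])))
m=ori(s,165,255,90,190); ys,xs=np.nonzero(m)
# gray bar mask in top
x0=cv2.cvtColor(t["frame"],cv2.COLOR_BGR2HSV)[230:265,133:152]
np.set_printoptions(linewidth=250);print(x0[:,:,1]);print(x0[:,:,2])
E
```

```text
fit all [ 2.1965903e-01 -9.7557670e-01  5.3640503e+02  2.1715564e+02] -77.31099
pipe [ 2.1395661e-01 -9.7684318e-01  5.4069232e+02  1.9615742e+02] -77.645676
extent -131.6156351421181 92.48165775563811 centre [536.50583522 215.27130435]
[[563.80404324 219.47616693 104.        ]
 [512.23737386 200.63671096 104.        ]
 [537.09800721 213.03643991 104.        ]] 54.900332342516954 20.069357860430323
[[511.21229218 200.34654381 104.        ]
 [565.38533437 217.04122657 104.        ]
 [537.26248205 215.89184863 104.        ]] 56.687131990823175 -162.8721014131507
[[ 12  12  14  12  14   9  14  12  12   9  16  12  14  12  14  12   9  14  14]
 [ 12  12  17  14   9   9  14  14  10  12   9  15  14  14  17  13  13  13   8]
 [ 12  16  14  12  14  12  14  14  12  14  12  13  10  10   7  11   8   7   5]
 [  9  14  16  13  11  13  13   8  12   7  10   5   5   8   5   5   6   9   4]
 [ 14  12  12   6  10  10  11   6   8   5   7   4   4   4   7   7   7   7   4]
 [ 10  10   8   5  10   4   6  13   5   5   7   4   4   4   2   4   4   2   9]
 [  5   7   9   7   3   4   6   0   7   5   7   4   5   5  
[... 4298 characters left out ...]
90  90  90  88  88  83 102 117 116 113  97  67  39  31  40  48  48]
 [ 84  82  82  82  82  81  77  77  89 106 116 116 105  78  48  33  34  40  42]
 [ 67  68  79  83  76  72  67  68  69  96 115 117 111  91  55  34  30  40  44]
 [ 59  67  96 116 106  91  81  97  98  99 111 115 114  97  64  37  35  46  56]
 [ 69  91 118 127 123 117 115 120 113  98 105 111 106  92  61  42  60  85  94]
 [110 120 126 126 126 126 126 125 117 108 104 100  90  75  68  67  93 111 113]
 [125 125 126 128 127 129 127 126 121 113 112 101 102 100 101 100 109 115 111]
 [129 127 126 128 129 129 128 128 127 119 115 110 113 113 109 104  90  86  81]
 [129 129 128 132 130 130 131 129 128 118 106  99  89  82  80  97  98  96  92]]
```

```bash
cat > m.py <<'E'
from h import *
def pipe(c,box):
    m=ori(c,*box); n,l,st,_=cv2.connectedComponentsWithStats(m); 
    k=np.zeros_like(m)
    for i in range(1,n):
        if st[i,4]>60:k[l==i]=255
    ys,xs=np.nonzero(k);return xs,ys
if __name__=="__main__":
    t=capture("top");s=capture("side")
    for c,box in((t,(90,215,215,280)),(s,(165,255,90,190))):
        xs,ys=pipe(c,box); r=cv2.minAreaRect(np.c_[xs,ys].astype(np.float32));print(xs.min(),xs.max(),ys.min(),ys.max(),r)
    # bar in top: left edge subpixel (S crosses 100), right top edge (V crosses 80)
    H=cv2.cvtColor(t["frame"],cv2.COLOR_BGR2HSV).astype(float)
    L=[];R=[]
    for y in range(242,257):
        row=H[y,130:150,1]
        i=next((i for i in range(19) if row[i]>=100>row[i+1]),None)
        if i is not None and not 245<=y<=250:L.append((130+i+(row[i]-100)/(row[i]-row[i+1]),y))
    for y in list(range(237,244))+list(range(253,259)):
        v=H[y,130:150,2];i0=3+int((y-236)*.41)+3
        for i in range(i0,19):
            if v[i]>=80>v[i+1]:R.append((130+i+(v[i]-80)/(v[i]-v[i+1]),y));break
    for q in(L,R):
        W=onplane(t,q,104);v=cv2.fitLine(W[:,:2].astype(np.float32),2,0,.01,.01).ravel();print(np.round(q,1).tolist());print(v,np.degrees(np.arctan(v[1]/v[0])), "y at x=537",v[3]+(537-v[2])*v[1]/v[0])
    # pipe from top: end discs/centreline by columns
    xs,ys=pipe(t,(90,215,215,280))
    for nm,cols in(("thin",list(range(104,116))+list(range(172,196))),):
        q=np.array([(x,(ys[xs==x].min()+ys[xs==x].max())/2,np.ptp(ys[xs==x])) for x in cols if (xs==x).any()]);print(np.round(q[:,1:]).tolist())
        W=onplane(t,q[:,:2],40);v=cv2.fitLine(W[:,:2].astype(np.float32),2,0,.01,.01).ravel();print("pipe",v,np.degrees(np.arctan(v[1]/v[0])))
    xs2,ys2=pipe(s,(165,255,90,190))
    print([ (y,xs2[ys2==y].min(),xs2[ys2==y].max()) for y in range(ys2.min(),ys2.max()+1,2)])
E
python3 m.py
```

```text
97 197 234 261 ((147.48135375976562, 247.61790466308594), (16.93185043334961, 102.61055755615234), 77.19573211669922)
196 223 124 172 ((212.72511291503906, 147.05645751953125), (52.80961608886719, 16.88365936279297), 62.44719314575195)
[[134.7, 242.0], [135.4, 243.0], [135.8, 244.0], [138.6, 251.0], [138.9, 252.0], [139.4, 253.0], [139.7, 254.0], [140.1, 255.0], [140.4, 256.0]]
[9.1644597e-01 4.0015849e-01 5.3223944e+02 2.1759933e+02] 23.588085 y at x=537 219.678
[[137.9, 237.0], [138.4, 238.0], [138.7, 239.0], [139.1, 240.0], [139.4, 241.0], [140.0, 242.0], [140.3, 243.0], [144.3, 253.0], [144.8, 254.0], [145.2, 255.0], [145.6, 256.0], [146.0, 257.0], [146.3, 258.0]]
[9.1751224e-01 3.9770752e-01 5.3800671e+02 2.0985411e+02] 23.43494 y at x=537 209.41774
[[257.0, 6.0], [256.0, 6.0], [256.0, 6.0], [256.0, 7.0], [256.0, 9.0], [256.0, 9.0], [256.0, 9.0], [256.0, 9.0], [255.0, 10.0], [254.0, 9.0], [254.0, 9.0], [254.0, 9.0], [242.0, 9.0], [242.0, 9.0], [242.0, 9.0], [242.0, 9.0], [241.0, 8.0], [240.0, 9.0], [240.0, 9.0], [240.0, 9.0], [240.0, 9.0], [240.0, 8.0], [240.0, 9.0], [240.0, 9.0
[... 473 characters left out ...]
36, np.int64(198), np.int64(216)), (138, np.int64(199), np.int64(217)), (140, np.int64(206), np.int64(218)), (142, np.int64(204), np.int64(219)), (144, np.int64(203), np.int64(218)), (146, np.int64(203), np.int64(216)), (148, np.int64(207), np.int64(218)), (150, np.int64(207), np.int64(218)), (152, np.int64(208), np.int64(218)), (154, np.int64(208), np.int64(219)), (156, np.int64(210), np.int64(220)), (158, np.int64(211), np.int64(221)), (160, np.int64(211), np.int64(221)), (162, np.int64(211), np.int64(222)), (164, np.int64(214), np.int64(222)), (166, np.int64(215), np.int64(222)), (168, np.int64(216), np.int64(223)), (170, np.int64(216), np.int64(223)), (172, np.int64(217), np.int64(222))]
```

```bash
cat > d.py <<'E'
from h import *
from scipy.spatial.transform import Rotation as Ro
import sys
x,y,z=map(float,sys.argv[1:4]);bar=float(sys.argv[4])
o=sensors.get_obs();R=Ro.from_euler("xyz",o["tcp_rot"]).as_matrix()
print("t",o["time"],"pos",np.round(o["tool_pos"],1),"q",np.round(o["joint_positions"],3),"F",np.round(o["contact_force"],1),"M",np.round(o["moment"],2),"grip",o["grip_width"]);print(np.round(R,3))
print("d cm",np.round(R.T@(np.array([x,y,z])-o["tool_pos"])/10,2))
a=np.degrees(np.arctan2(R[1,1],R[0,1]));g=bar+90-a
g=(g+90)%180-90
print("jaw y dir",a,"turn world ccw",g,"=> spin about tool x (down)",np.radians(-g))
E
python3 d.py 537 214.5 160 23.5
```

```text
t 0.3 pos [ 124.2 -510.   226.5] q [-1.478  0.342  1.524  0.     1.275 -0.146] F [ 0.1 -0.8  0.3] M [ 0.03  0.   -0.03] grip 91.51295066647337
[[-0.     0.237 -0.972]
 [ 0.    -0.972 -0.237]
 [-1.    -0.    -0.   ]]
d cm [  6.68 -60.62 -57.24]
jaw y dir -76.31768525338609 turn world ccw 9.817685253386117 => spin about tool x (down) -0.1713509325960815
```

```bash
python3 -m crank '[{"dy":-1,"dz":-1.5},{"dy":-3,"dz":-4},{"dy":-5,"dz":-7},{"dy":-7,"dz":-10},{"dy":-9,"dz":-13},{"dy":-11,"dz":-16},{"dy":-13,"dz":-19},{"dy":-15,"dz":-22},{"dy":-17,"dz":-25},{"dy":-19,"dz":-28},{"dy":-21,"dz":-31},{"dy":-23,"dz":-34},{"dy":-25,"dz":-37},{"dy":-27,"dz":-40},{"dy":-30,"dz":-41.5},{"dy":-33,"dz":-43},{"dy":-36,"dz":-44.5},{"dy":-38,"dz":-45.5},{"dy":-40,"dz":-46.5},{"dy":-41,"dz":-47}]' 100; python3 d.py 537 214.5 160 23.5
```

```text
t 0.3 pos [ 124.2 -510.   226.5] q [-1.478  0.342  1.524  0.     1.275 -0.146] F [ 0.1 -0.8  0.3] M [ 0.03  0.   -0.03] grip 91.51295066647337
[[-0.     0.237 -0.972]
 [ 0.    -0.972 -0.237]
 [-1.    -0.    -0.   ]]
d cm [  6.68 -60.62 -57.24]
jaw y dir -76.31768525338609 turn world ccw 9.817685253386117 => spin about tool x (down) -0.1713509325960815invalid input at $[0]: expected keys dx, dy, dz, spin
```

```bash
python3 -m crank '[{"dx":0,"dy":-1,"dz":-1.5,"spin":0},{"dx":0,"dy":-3,"dz":-4,"spin":0},{"dx":0,"dy":-5,"dz":-7,"spin":0},{"dx":0,"dy":-7,"dz":-10,"spin":0},{"dx":0,"dy":-9,"dz":-13,"spin":0},{"dx":0,"dy":-11,"dz":-16,"spin":0},{"dx":0,"dy":-13,"dz":-19,"spin":0},{"dx":0,"dy":-15,"dz":-22,"spin":0},{"dx":0,"dy":-17,"dz":-25,"spin":0},{"dx":0,"dy":-19,"dz":-28,"spin":0},{"dx":0,"dy":-21,"dz":-31,"spin":0},{"dx":0,"dy":-23,"dz":-34,"spin":0},{"dx":0,"dy":-25,"dz":-37,"spin":0},{"dx":0,"dy":-27,"dz":-40,"spin":0},{"dx":0,"dy":-30,"dz":-41.5,"spin":0},{"dx":0,"dy":-33,"dz":-43,"spin":0},{"dx":0,"dy":-36,"dz":-44.5,"spin":0},{"dx":0,"dy":-38,"dz":-45.5,"spin":0},{"dx":0,"dy":-40,"dz":-46.5,"spin":0},{"dx":0,"dy":-41,"dz":-47,"spin":0}]' 100; python3 d.py 537 214.5 160 23.5
```

```text
time: 1.97
tool_pos: [484.1, 1.7, 226.7]
tcp_rot: [-1.948, 1.57, 1.434]
contact_force: [0.1, 0.2, -0.2]
grip_width: 91.9
t 1.9667 pos [484.1   1.7 226.7] q [-1.550e-01  2.670e-01  1.632e+00  1.000e-03  1.243e+00  1.174e+00] F [ 0.1  0.2 -0.2] M [-0.   -0.   -0.01] grip 91.94156009760687
[[ 0.     0.239 -0.971]
 [ 0.    -0.971 -0.239]
 [-1.    -0.    -0.   ]]
d cm [  6.68 -19.4  -10.21]
jaw y dir -76.20114763222581 turn world ccw 9.701147632225798 => spin about tool x (down) -0.16931696740439212
```

```bash
python3 -m crank '[{"dx":0.5,"dy":-2,"dz":-1,"spin":-0.02},{"dx":1,"dy":-4.5,"dz":-2.4,"spin":-0.05},{"dx":2,"dy":-7,"dz":-3.7,"spin":-0.08},{"dx":3,"dy":-9.5,"dz":-5,"spin":-0.11},{"dx":4,"dy":-12,"dz":-6.3,"spin":-0.14},{"dx":5,"dy":-14.5,"dz":-7.6,"spin":-0.17},{"dx":6,"dy":-17,"dz":-9,"spin":-0.17},{"dx":6.7,"dy":-18.7,"dz":-9.8,"spin":-0.17},{"dx":6.7,"dy":-19.4,"dz":-10.2,"spin":-0.17},{"dx":6.7,"dy":-19.4,"dz":-10.2,"spin":-0.17}]'; python3 d.py 537 214.5 78 23.5
python3 - <<'E'
from h import *
a=capture("top")["frame"][190:310,60:230];b=capture("side")["frame"][20:200,120:300]
cv2.imwrite("pics/t1.png",cv2.resize(cv2.convertScaleAbs(a,alpha=1.6),None,fx=4,fy=4));cv2.imwrite("pics/s1.png",cv2.resize(cv2.convertScaleAbs(b,alpha=1.6),None,fx=3,fy=3))
E
```

```text
time: 2.8
tool_pos: [537.2, 212.9, 159.2]
tcp_rot: [-0.004, 1.57, -2.735]
contact_force: [0.4, -0.6, -0.3]
grip_width: 91.8
t 2.8 pos [537.2 212.9 159.2] q [ 0.245  0.497  1.473 -0.     1.172  1.405] F [ 0.4 -0.6 -0.3] M [-0.03 -0.02  0.05] grip 91.81077536625102
[[-0.001  0.399 -0.917]
 [-0.    -0.917 -0.399]
 [-1.    -0.     0.001]]
d cm [ 8.12 -0.16 -0.05]
jaw y dir -66.47666217744317 turn world ccw -0.023337822556811716 => spin about tool x (down) 0.00040732184386256586
```

View pics/s1.png

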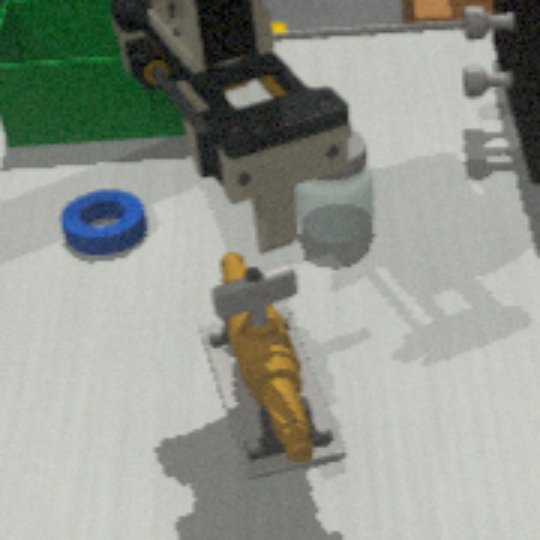

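Side view: the finger end, at about (270,240) in the crop, is above the bar and lined up with it, and nothing stands in the way of the descent. I go down next.

```bash
python3 -m crank '[{"dx":0.5,"dy":-0.1,"dz":-0.05,"spin":0},{"dx":1.5,"dy":-0.1,"dz":-0.05,"spin":0},{"dx":2.5,"dy":-0.1,"dz":-0.05,"spin":0},{"dx":3.5,"dy":-0.1,"dz":-0.05,"spin":0},{"dx":4.5,"dy":-0.1,"dz":-0.05,"spin":0},{"dx":5.5,"dy":-0.1,"dz":-0.05,"spin":0},{"dx":6.5,"dy":-0.1,"dz":-0.05,"spin":0},{"dx":7.4,"dy":-0.1,"dz":-0.05,"spin":0},{"dx":8.0,"dy":-0.1,"dz":-0.05,"spin":0},{"dx":8.0,"dy":-0.1,"dz":-0.05,"spin":0},{"dx":8.0,"dy":-0.1,"dz":-0.05,"spin":0}]'; python3 d.py 537 214.5 78 23.5
python3 - <<'E'
from h import *
a=capture("top")["frame"][190:310,60:230];b=capture("side")["frame"][60:180,150:300]
cv2.imwrite("pics/t2.png",cv2.resize(cv2.convertScaleAbs(a,alpha=1.6),None,fx=4,fy=4));cv2.imwrite("pics/s2.png",cv2.resize(cv2.convertScaleAbs(b,alpha=1.6),None,fx=5,fy=5,interpolation=2))
E
```

```text
time: 3.82
tool_pos: [537.1, 213.2, 79.4]
tcp_rot: [-0.009, 1.57, -2.741]
contact_force: [-0.1, 0.1, -0.4]
grip_width: 91.9
t 3.8167 pos [537.1 213.2  79.4] q [ 0.245  0.588  1.562 -0.     0.992  1.407] F [-0.1  0.1 -0.4] M [-0.    0.02  0.03] grip 91.88072676838662
[[-0.001  0.398 -0.918]
 [-0.    -0.918 -0.398]
 [-1.    -0.     0.001]]
d cm [ 0.14 -0.12 -0.04]
jaw y dir -66.57336749602618 turn world ccw 0.07336749602620785 => spin about tool x (down) -0.0012805043696011828
```

View pics/s2.png

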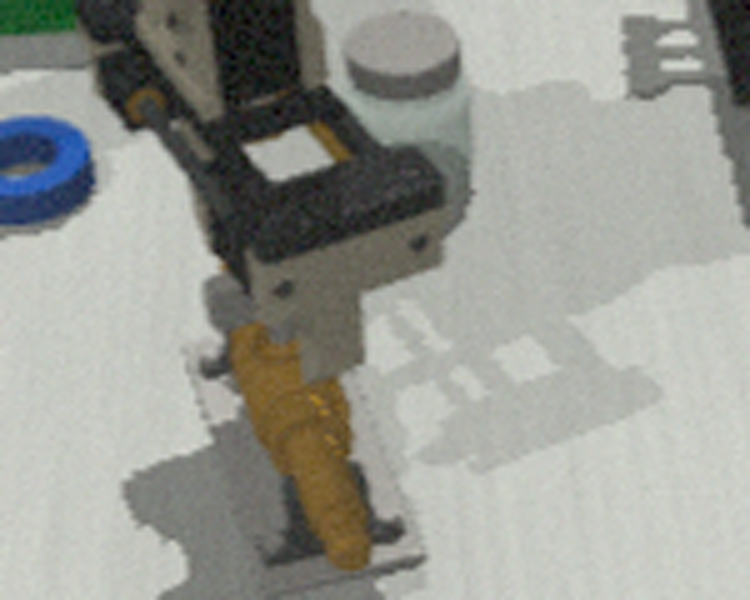

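Side view: the fingers straddle the bar, whose left end shows at about (215,300) in the crop. I close on it now.

```bash
python3 -m crank '[{"dx":0,"dy":0,"dz":0,"spin":0},{"dx":0,"dy":0,"dz":0,"spin":0},{"dx":0,"dy":0,"dz":0,"spin":0},{"dx":0,"dy":0,"dz":0,"spin":0},{"dx":0,"dy":0,"dz":0,"spin":0},{"dx":0,"dy":0,"dz":0,"spin":0},{"dx":0,"dy":0,"dz":0,"spin":0},{"dx":0,"dy":0,"dz":0,"spin":0},{"dx":0,"dy":0,"dz":0,"spin":0},{"dx":0,"dy":0,"dz":0,"spin":0}]' 0; python3 d.py 537 214.5 78 57.4
```

```text
time: 4.75
tool_pos: [537.2, 213.1, 79.7]
tcp_rot: [0.865, 1.571, -1.868]
contact_force: [0.4, 0.6, -0.6]
grip_width: 29.6
t 4.75 pos [537.2 213.1  79.7] q [ 0.245  0.587  1.562 -0.     0.992  1.407] F [ 0.4  0.6 -0.6] M [-0.01 -0.03 -0.03] grip 29.630574292494288
[[-0.     0.397 -0.918]
 [-0.    -0.918 -0.397]
 [-1.     0.     0.   ]]
d cm [ 0.17 -0.13 -0.04]
jaw y dir -66.57877944249907 turn world ccw 33.9787794424991 => spin about tool x (down) -0.5930415770805726
```

Still closing, at 29.6 mm; I hold longer.

```bash
python3 -m crank '[{"dx":0,"dy":0,"dz":0,"spin":0},{"dx":0,"dy":0,"dz":0,"spin":0},{"dx":0,"dy":0,"dz":0,"spin":0},{"dx":0,"dy":0,"dz":0,"spin":0},{"dx":0,"dy":0,"dz":0,"spin":0},{"dx":0,"dy":0,"dz":0,"spin":0}]' 0; python3 d.py 537 214.5 78 57.4
```

```text
time: 5.25
tool_pos: [537.0, 213.6, 79.7]
tcp_rot: [-1.616, 1.57, 1.934]
contact_force: [-1.0, 4.9, 0.1]
grip_width: 11.9
t 5.25 pos [537.  213.6  79.7] q [2.460e-01 5.870e-01 1.562e+00 1.000e-03 9.920e-01 1.407e+00] F [-1.   4.9  0.1] M [ 0.7   0.21 -0.09] grip 11.8731964644924
[[-0.     0.397 -0.918]
 [ 0.001 -0.918 -0.397]
 [-1.    -0.001 -0.   ]]
d cm [ 0.17 -0.08 -0.04]
jaw y dir -66.58120237076605 turn world ccw 33.98120237076603 => spin about tool x (down) -0.5930838651563701
```

```bash
python3 -m crank '[{"dx":0,"dy":-0.05,"dz":0,"spin":-0.04},{"dx":0,"dy":-0.1,"dz":0,"spin":-0.1},{"dx":0,"dy":-0.1,"dz":0,"spin":-0.16},{"dx":0,"dy":-0.1,"dz":0,"spin":-0.22},{"dx":0,"dy":-0.1,"dz":0,"spin":-0.28},{"dx":0,"dy":-0.1,"dz":0,"spin":-0.34},{"dx":0,"dy":-0.1,"dz":0,"spin":-0.4},{"dx":0,"dy":-0.1,"dz":0,"spin":-0.46},{"dx":0,"dy":-0.1,"dz":0,"spin":-0.52},{"dx":0,"dy":-0.1,"dz":0,"spin":-0.57},{"dx":0,"dy":-0.1,"dz":0,"spin":-0.595},{"dx":0,"dy":-0.1,"dz":0,"spin":-0.595},{"dx":0,"dy":-0.1,"dz":0,"spin":-0.595}]'; python3 d.py 537 214.5 78 57.4
```

```text
time: 6.33
tool_pos: [536.8, 213.8, 79.7]
tcp_rot: [0.743, 1.57, -1.396]
contact_force: [-0.3, 0.2, 0.5]
grip_width: 11.8
t 6.3333 pos [536.8 213.8  79.7] q [ 2.470e-01  5.870e-01  1.562e+00 -1.000e-03  9.920e-01  8.150e-01] F [-0.3  0.2  0.5] M [0.08 0.03 0.01] grip 11.780153982213395
[[ 0.     0.843 -0.538]
 [-0.001 -0.538 -0.843]
 [-1.     0.     0.   ]]
d cm [ 0.17 -0.02 -0.07]
jaw y dir -32.52411263550239 turn world ccw -0.07588736449758926 => spin about tool x (down) 0.001324484371143985
```

```bash
python3 -m crank '[{"dx":0,"dy":0,"dz":0,"spin":0},{"dx":0,"dy":0,"dz":0,"spin":0},{"dx":0,"dy":0,"dz":0,"spin":0},{"dx":0,"dy":0,"dz":0,"spin":0},{"dx":0,"dy":0,"dz":0,"spin":0},{"dx":0,"dy":0,"dz":0,"spin":0},{"dx":-1,"dy":0,"dz":0,"spin":0},{"dx":-2.5,"dy":0,"dz":0,"spin":0},{"dx":-4.5,"dy":0,"dz":0,"spin":0},{"dx":-6.5,"dy":0,"dz":0,"spin":0},{"dx":-8.5,"dy":0,"dz":0,"spin":0},{"dx":-10.5,"dy":0,"dz":0,"spin":0},{"dx":-12,"dy":0,"dz":0,"spin":0},{"dx":-12,"dy":0,"dz":0,"spin":0}]' 70; python3 d.py 450 -20 200 57.4
```

```text
time: 7.5
tool_pos: [538.5, 214.5, 204.0]
tcp_rot: [2.373, 1.564, 0.235]
contact_force: [-0.9, -0.4, -0.4]
grip_width: 63.9
t 7.5 pos [538.5 214.5 204. ] q [ 0.247  0.456  1.411 -0.     1.267  0.814] F [-0.9 -0.4 -0.4] M [ 0.03 -0.03  0.02] grip 63.86940685904673
[[ 0.007  0.844 -0.537]
 [ 0.002 -0.537 -0.844]
 [-1.     0.005 -0.005]]
d cm [ 0.3   5.13 24.54]
jaw y dir -32.48383547716154 turn world ccw -0.11616452283846002 => spin about tool x (down) 0.0020274533975392765
```

```bash
python3 -m crank '[{"dx":0,"dy":0.5,"dz":1.5,"spin":0},{"dx":0,"dy":1,"dz":4.5,"spin":0},{"dx":0,"dy":1.5,"dz":7.5,"spin":0},{"dx":0,"dy":2,"dz":10.5,"spin":0},{"dx":0,"dy":3,"dz":13.5,"spin":0},{"dx":0,"dy":4,"dz":16.5,"spin":0},{"dx":0,"dy":4.5,"dz":19.5,"spin":0},{"dx":0,"dy":5,"dz":22.5,"spin":0},{"dx":0,"dy":5,"dz":24,"spin":0},{"dx":0,"dy":5,"dz":24.5,"spin":0},{"dx":0,"dy":5,"dz":24.5,"spin":0}]'
python3 - <<'E'
from h import *
T=capture("top");S=capture("side");cv2.imwrite("pics/top3.png",T["frame"]);cv2.imwrite("pics/side3.png",S["frame"])
a=T["frame"][215:280,90:215];b=S["frame"][90:190,165:255]
cv2.imwrite("pics/t3.png",cv2.resize(cv2.convertScaleAbs(a,alpha=1.6),None,fx=6,fy=6,interpolation=2));cv2.imwrite("pics/s3.png",cv2.resize(cv2.convertScaleAbs(b,alpha=1.6),None,fx=6,fy=6,interpolation=2))
print(sensors.get_obs()["time"])
E
```

```text
time: 8.42
tool_pos: [446.8, -20.1, 199.5]
tcp_rot: [-1.143, 1.57, 3.0]
contact_force: [0.4, -0.5, -0.7]
grip_width: 64.3
8.5167
```

View pics/t3.png

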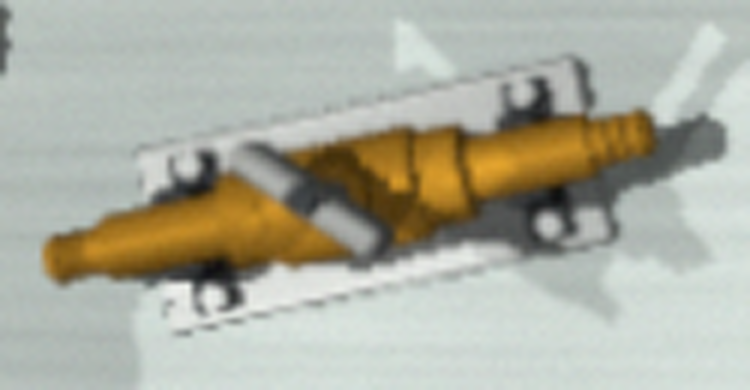

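View pics/s3.png

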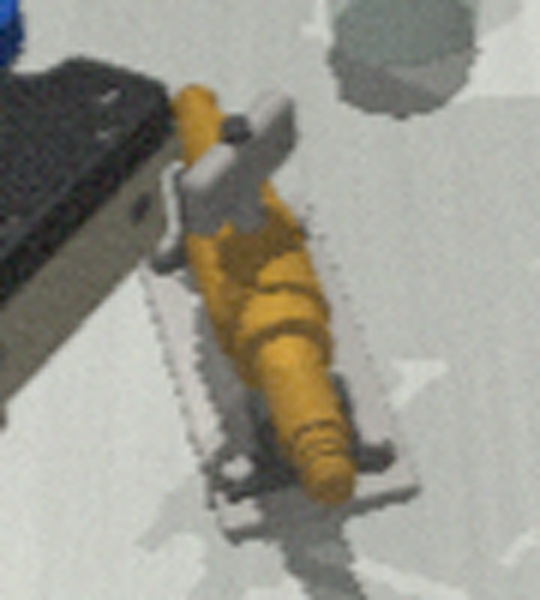

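View pics/top3.png

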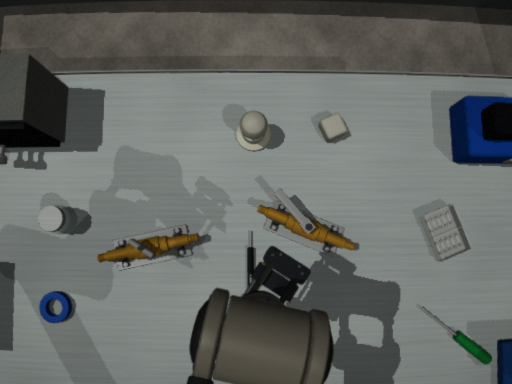

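Top view: the bar now runs diagonally, from (240,150) to (375,245) in the crop. The lever and the bulb look unchanged. I measure the bar against the pipe and the plate.

Run:
```python
from h import *
c=capture("top");s=capture("side")
H=cv2.cvtColor(c["frame"],cv2.COLOR_BGR2HSV).astype(float)
def ang(px,z,n):
    W=onplane(c,px,z);v=cv2.fitLine(W[:,:2].astype(np.float32),2,0,.01,.01).ravel();r=(W[:,:2]-v[2:])@[-v[1],v[0]];a=np.degrees(np.arctan2(v[1],v[0]))%180;print(n,round(a,2),"rms",round(r.std(),2),len(px));return a
# bar lower edge: S rises through 100 going down; along columns
L=[];U=[]
for x in range(131,149):
    yc=int(round(215+(150+(x-90)*6*0.69-240*.69+15)/6)) # approx centre row
    sc=H[:,x,1]
    for y in range(yc-1,yc+9):
        if sc[y]<100<=sc[y+1]: L.append((x,y+(100-sc[y])/(sc[y+1]-sc[y])));break
    for y in range(yc+1,yc-9,-1):
        if sc[y]<100<=sc[y-1]: U.append((x,y-(100-sc[y])/(sc[y-1]-sc[y])));break
print(np.round(L,1).tolist());print(np.round(U,1).tolist())
L=[q for q in L if 132<=q[0]<=147]
ang(L,104,"bar low"); ang([q for q in U if not 139<=q[0]<=145],104,"bar up(side bottom z?)"); 
# plate edges, brightness, from crop guesses refined
V=cv2.GaussianBlur(H[:,:,2],(3,3),0)
def edge(x0,x1,y0,y1,inside):
    q=[]
    for x in range(x0,x1+1):
        ye=y0+(y1-y0)*(x-x0)/(x1-x0); ys=np.arange(int(ye)-4,int(ye)+6); g=np.diff(V[ys,x]); i=np.argmax(g*inside)
        if 0<i<len(g)-1:
            a,b,d=g[i-1],g[i],g[i+1];den=a-2*b+d;q.append((x,ys[i]+.5+(.5*(a-d)/den if den else 0)))
    return np.array(q)
for (p,n,sg) in(((117,185,240,226),"plate top",-1),((122,168,269,258),"plate bot",1),((122,168,269,258),"plate bot",-1),((117,185,240,226),"plate top",1)):
    q=edge(*p,sg)
    for _ in range(3):
        k=np.polyfit(q[:,0],q[:,1],1);r=q[:,1]-np.polyval(k,q[:,0]);q=q[abs(r)<max(.5,1.5*r.std())]
    ang(q,6,n+str(sg))
```

```text
[[131.0, 245.1], [132.0, 245.7], [133.0, 246.3], [134.0, 247.0], [135.0, 247.6], [136.0, 248.2], [137.0, 248.6], [138.0, 249.3], [139.0, 250.0], [140.0, 250.8], [141.0, 251.4], [142.0, 252.2], [143.0, 253.0], [144.0, 253.6], [145.0, 254.3], [146.0, 255.2], [147.0, 255.8]]
[[138.0, 241.5], [139.0, 242.2], [140.0, 242.7], [141.0, 243.2], [142.0, 243.8], [143.0, 244.5], [144.0, 244.8], [145.0, 245.1], [146.0, 245.1], [147.0, 245.9], [148.0, 248.0]]
bar low 57.07 rms 0.26 16
bar up(side bottom z?) 60.94 rms 1.16 4
plate top-1 105.77 rms 2.75 26
plate bot1 105.93 rms 0.51 25
plate bot-1 102.33 rms 0.26 38
plate top1 101.79 rms 0.41 50
```

Run:
```python
from h import *
a=cv2.imread("pics/top0.png");b=capture("top")["frame"]
for n,(x0,x1,y0,y1) in dict(bulb=(235,272,105,152),lever=(255,320,175,235)).items():
    g=[cv2.cvtColor(i[y0:y1,x0:x1],6).astype(np.float32) for i in(a,b)]; print(n,cv2.phaseCorrelate(*g),"px")
o=sensors.get_obs();print(o["time"],o["contact_force"]);print(bot.close_job())
```

```text
bulb ((-0.03709270192413783, -0.034593159703419474), 1.000947853922844) px
lever ((0.016085608070106616, 0.023990284968000708), 1.000551418463389) px
8.6667 [-0.2930904  -0.66681477  0.08025023]
the job is handed in; nothing more can be done
None
```

I gripped the T bar, which was about 11° open, and turned it counterclockwise by 34°. Then I let go, lifted straight up, moved the arm clear and handed the job in at about 8.7 s.

**Valve angle:** My last pictures put the bar at 57.1° and the tool at release put it at 57.5°. The pipe lies at about 102.4° (plate edges 101.8° to 102.3°), so the valve is open about 45°, give or take 1°.

**Other objects:** The lever and the bulb shifted by less than 0.1 pixel in the top view. The force on the tool was under 1 N after the arm moved away.

**Checks that disagreed:**
- **Start angle:** Hand-picked bar end points gave 17° to 20° for the bar's starting direction, while the edge fits gave 23.5°. The tool, set to 23.5°, closed squarely at 11.9 mm on the 12 mm bar, which supported the edge fits.
- **Final fits:** The bar's other edge gave 60.9° from only 4 points. Two plate-edge fits gave about 105.8°. All three were poorer fits than the ones I used, so I set them aside.

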